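# Close and cam-lock a two-part egg mould

### The arm

A 6-joint arm with a two-finger parallel gripper is mounted at the origin on the work surface. World frame = base frame: x ahead of the robot, y to its left, z up, the work surface at z = 0. Lengths are in m, angles in degrees, forces in N, time in s.
With the tool pointing down it reaches from about 0.25 to 0.725 m from the base axis. Payload 9.7 kg.
Tool frame: the origin (TCP) lies midway between the tips of the shut fingers; the grasp point (between the pads) lies 19 mm behind it (bot.pinch_z is the distance from the TCP to the grasp point, in m); z points along the fingers, y is the line along which they close (so a half turn about z gives the same grasp; the last joint's range is limited). The gripper opens to 85 mm and grips with 20 to 120 N. Pads are 22 mm wide; open, the fingers measure 114 mm over their backs; the gripper's body (76 mm by 85 mm) begins 54 mm behind the grasp point. The pads swing forward as they close: fully open they stand 13 mm farther back than shut.
Start: joints at [73.224, 4.979, 10.078, 95.1, 0, 90], TCP at [0.159, 0.527, 0.231] pointing down, gripper open.
Joint ranges: [-179.16, 179.16], [-48.56, 103.87], [-65.8, 70.77], [-126.05, 130.52], [-82.76, 87.17], [-180, 180]. Speed limits (degrees/s): [127.2, 127.2, 147.25, 180, 180, 180].

### API

Orientations are given as [roll, pitch, yaw] about the fixed x, y, z axes, in that order (R = Rz(yaw) Ry(pitch) Rx(roll)).
In Python, from workcell import sensors, camera, camera_params, ticket, bot gives the robot as it stands.
- The arm moves only by the shell command python3 -m jog 'ROWS' [FORCE]. ROWS is JSON, a list that holds one entry, the list of rows, each a list of 5 numbers: the shift along the world's x, y, z in units of 50 mm (1.0 is 50 mm), then the turn about the world's z in units of 5 degrees (1.0 is 5 degrees), then the opening, from 0 (shut) to 1 (fully open). In form: [[[tx, ty, tz, yaw, grip], ...]]. A call has 1 to 8 rows; each row shifts and turns the commanded pose from where the row before left it; what a row does not reach is not made up. A row lasts 1/10 s, in which the tool goes at most 50 mm and 8.59 degrees, less where a joint would pass 70% of its speed; a pose out of reach is approached as far as the arm can. A call is refused whole if a number of a shift passes 1 or a number of a turn 1, either way. A call with a gripper value outside its range is refused whole. The fingers move at their own pace and stop on an object; FORCE is the grip in N (left out, the last holds). Time passes only in rows, so rows that do not move let the fingers close. It gives the time, the measured TCP pose, the force, the opening and the grip force at its end, in the units of the state.
- sensors.get_obs(): the state, without advancing time (a new reading comes with each control period).
- camera(name): name is "scene" or "top" or "wrist"; returns the picture (384x512x3 uint8, blue, green, red); there is no depth.
- camera_params(name): a dict with "fx", "fy", "cx", "cy" (pixels), "T" (4x4, takes a point from camera to world coordinates); the wrist camera has in their place "tool_from_camera" (4x4, takes a point from camera to tool coordinates, whose origin is the TCP and whose axes are the flange's). Camera axes: x right, y down, z forward; pixel columns grow to the right and rows downward; lengths in m; the calibration is good to about 2 mm. A picture is of the moment at which its call begins: read the wrist's pose just before it. camera_params takes no time and is no camera call.
- ticket.job_done(): hands the job in; it is judged then, once.
The state is a dict: "time": time; "q": joint angles; "qd": joint speeds; "joint_efforts": joint torques, N m; "ee_pos": TCP position; "tcp_rot": TCP orientation; "wrist_force": force on the tool from outside, world axes, zero at the start; "torque": the same for the moment, N m; "opening": finger opening in m; "grasp_force": force on a finger pad.
Only numpy, scipy, OpenCV 4.12 (cv2) and the standard library are available. Lean on these libraries where they do the work, as an engineer would, in place of code of your own. Each camera call takes 0.05 s, during which the arm holds its last target. There are 200 camera calls.

### The job

A praline has been left on the bed of the closing jig, between the two halves of the egg mould: lift it out and set it upright on the free part of the wooden board, then slide the loose mould half along its guides up to the fixed half. Swing both cam levers over as far as they go, so that they catch the pins and draw the halves tight together with the seam closed, and let go. Leave the other two pralines and the bowl where they are.

Things in the scene. Friction and masses are not known exactly. Their poses are not given: they have to be found in the camera images.
- jig: Fixed closing jig: aluminium bed 245 x 190 mm, 8 mm thick. Origin on the bench surface, x = closing direction (the loose half slides to +x), y left, z up; bed x -145..100, y -95..95 mm. Grey fixed mould half on it: x 30..75, y -80..80, top at z 53; its parting face is x = 30. In its middle a boss 20 mm wide rises to z 78. Steel guide rails at y +-82..+-91, x -140..30, top z 22.
- pad_left_tip (a point): Tip of the left of two rubber pads, diameter 10 mm, that stand on springs 5 mm out of the fixed half's parting face (jig frame y +-69, z 44 mm). They push the loose half back with about 2 N each when met, 4 N each when pressed flush.
- lever_left_axis (a point): Left lever's vertical turning axis, on top of the fixed half (z 53 mm), at x 52, y 60 mm in the jig's frame.
- lever_right_axis (a point): Right lever's vertical turning axis, at x 52, y -60 mm in the jig's frame.
- seam_left (a point): Point on the parting (front, +x) face of the loose mould half, 60 mm left of its middle and 22 mm above the bed; axes as the jig's. With the seam closed its x in the jig's frame is 30 mm; at the start 75 to 90 mm less.
- seam_right (a point): The same point 60 mm right of the middle.
- push_face (a point): Middle of the flat back of the loose mould half, 45 mm behind its parting face, 22 mm above the bed: push here. The loose half (grey, about 0.8 kg, top at z 53 mm, slides with a few N) is a plate 160 x 20 mm with a central rib 30 mm wide ending in this face, a boss on top to z 78, and two runners 12 mm tall at y +-56..+-80, reaching 70 mm behind the parting face.
- pin_left (a point): Top of the left of two steel pins (diameter 10, 16 mm tall) on top of the loose half, 8 mm behind its parting face, 60 mm either side of the middle. The cam tongues catch behind the pins if the seam is open less than about 8 mm.
- lever_left (a joint): Left cam lever (rad): 0 open stop, 1.75 locked stop (100 degrees on); starts 0 to 0.3. Closes anticlockwise seen from above: handle 50 degrees left of the jig's +x at 0, 150 degrees left (back beside the mould) at 1.75. Its spiral tongue meets the pin at about 0.6, draws it in until about 1.4, then holds. Stays where left; takes a few N at the knob.
- lever_right (a joint): Right cam lever, the mirror image: closes clockwise seen from above, from 50 degrees right of the jig's +x at 0 to 150 degrees right at 1.75 (locked stop). Starts 0 to 0.3.
- lever_left_knob (a point): Middle of the upright black knob (diameter 16, z 79 to 107 mm above the bench; this point z 93) at the end of the left lever, 75 mm from its axis. The flat steel arm under it is 14 mm wide, z 72 to 80.
- lever_right_knob (a point): The same point on the right lever.
- praline_mid (a point): Centre of the praline to be removed: dark square chocolate 28 x 28 x 20 mm, 20 g, lying flat on the bed (top of bed z 8) between the mould halves; x and y axes along its sides.
- board: Fixed wooden board 130 x 130 mm, 12 mm thick, on the bench to the left or right of the jig; origin at the centre of its underside, axes along its sides. Two pralines lie on its far (+x) half; its near half (x -60..+5) is free.
- other_a_mid (a point): Centre of a praline of the same kind on the board's far half; leave it.
- other_b_mid (a point): Centre of the second praline on the board's far half; leave it.
- bowl_mid (a point): Middle of a white china bowl, 100 mm across, 50 mm tall, standing on the bench on the other side of the jig (point 25 mm above the bench); leave it.
- praline: The praline to be removed; origin at the centre of its underside.

How it is judged (in metres and radians):
On the way, in this order (a step that is already met when the one before it is completed fails the run):
1. the praline stands on the board, let go (x of praline_mid in the frame of board between -0.055 and 0.055 m and y of praline_mid in the frame of board between -0.055 and 0.055 m and z of praline_mid in the frame of board between 0.018 and 0.026 m and angle between praline_mid's own z axis and vertical below 0.15 rad and contact force between praline and the fingers below 0.05 N), for 0.2 s.
2. the loose half has been slid up to the fixed half (seam under 9 mm on both sides) (x of each of seam_left, seam_right in the frame of jig above 0.021 m), for 0.1 s.
3. both levers are swung over and the seam is drawn closed (value of joint each of lever_left, lever_right above 1.5 rad and x of each of seam_left, seam_right in the frame of jig above 0.028 m), for 0.2 s.
At the end, for the whole second after the job is handed in: The praline lies flat (within 0.15 rad) and at rest on the board, its centre within 55 mm of the board's centre along each side; the seam is open by less than 2 mm on both sides; both levers stand past 1.5 rad (stop at 1.75) (all of step 1 and all of step 3 and linear speed of praline below 0.02 m/s); the robot touches nothing.
It fails at once if another praline is moved by more than 12 mm (distance of any of other_a_mid, other_b_mid from where it was at the start of the episode above 0.012 m).
It fails at once if the bowl is moved by more than 20 mm (distance of bowl_mid from where it was at the start of the episode above 0.02 m).
It also fails if it takes over 72 s, if anything falls off the work surface, if the arm or the gripper's body presses on something with over 40 N, if the wrist force passes 120 N, or if a joint passes its speed limit or range.

## Working session

There is one attempt and no reset: what is moved stays moved. The work goes in short steps, Python scripts to look and compute and a shell command to move; the robot and the scene stay as the last step left them, time stands still between calls to the robot, and variables do not carry over. Pictures are saved under pics/ and viewed, at most 10 in all, crops included, and the job is handed in when it is done.

```bash
mkdir -p pics; ls; python3 - <<'E'
from workcell import sensors,camera,camera_params,bot
import cv2,numpy as np
o=sensors.get_obs(); print(o['time'],o['ee_pos'],o['tcp_rot'],o['opening'],bot.pinch_z)
for n in ['top','scene']:
    im=camera(n); cv2.imwrite(f'pics/{n}0.png',im); p=camera_params(n); print(n,p['fx'],p['cx'],p['cy'],np.round(p['T'],3).tolist())
print(camera_params('wrist'))
E
```

```text
pics
0.0 [0.15866923 0.52636222 0.23055511] [-1.79921341e+02  1.44233403e-03  1.63227655e+02] 0.0853413138711163 0.0187
top 418.88639311643783 257.02737118871613 191.51534776223323 [[-0.009, -0.99, 0.138, 0.45], [-1.0, 0.006, -0.023, 0.017], [0.022, -0.139, -0.99, 1.079], [0.0, 0.0, 0.0, 1.0]]
scene 378.01443898389914 258.5295844287559 189.28835838216207 [[0.806, 0.491, -0.332, 0.834], [0.592, -0.68, 0.433, -0.347], [-0.013, -0.545, -0.838, 0.754], [0.0, 0.0, 0.0, 1.0]]
{'fx': 320.05146870734245, 'fy': 320.05146870734245, 'cx': 251.95592519370732, 'cy': 194.23427058926637, 'tool_from_camera': array([[-1.62636102e-03, -9.55937726e-01, -2.93565018e-01,
         7.41277121e-02],
       [ 9.99998618e-01, -1.45318683e-03, -8.08007249e-04,
        -7.18739604e-04],
       [ 3.45799795e-04, -2.93565926e-01,  9.55938768e-01,
        -1.41889205e-01],
       [ 0.00000000e+00,  0.00000000e+00,  0.00000000e+00,
         1.00000000e+00]])}
```

View pics/top0.png

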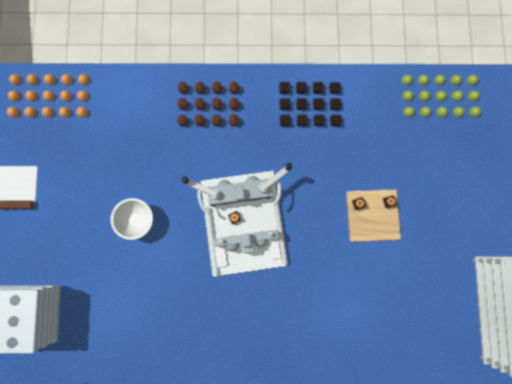

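View pics/scene0.png

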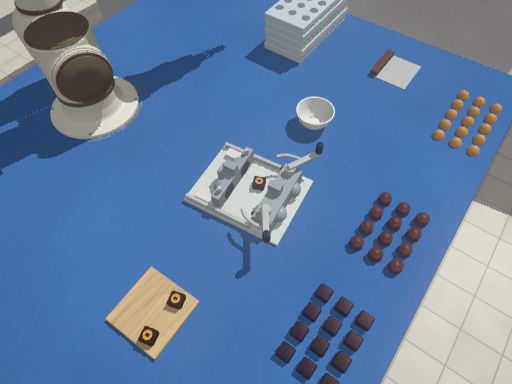

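```bash
cat > h.py <<'E'
from workcell import sensors,camera,camera_params,bot
import cv2,numpy as np
from scipy.spatial.transform import Rotation as R
def cam(n,o=None):
    p=camera_params(n)
    if n=='wrist':
        o=o or sensors.get_obs(); T=np.eye(4); T[:3,:3]=R.from_euler('xyz',o['tcp_rot'],degrees=True).as_matrix(); T[:3,3]=o['ee_pos']; p['T']=T@p['tool_from_camera']
    return p
def ray(p,u,v,z):
    T=np.array(p['T']); d=T[:3,:3]@[(u-p['cx'])/p['fx'],(v-p['cy'])/p['fy'],1]; return T[:3,3]+d*(z-T[2,3])/d[2]
def proj(p,X):
    c=np.linalg.inv(p['T'])@np.r_[X,1]; return c[0]/c[2]*p['fx']+p['cx'],c[1]/c[2]*p['fy']+p['cy']
E
python3 - <<'E'
from h import *
im=cv2.imread('pics/top0.png'); p=cam('top')
hsv=cv2.cvtColor(im,cv2.COLOR_BGR2HSV)
nb=(~((hsv[...,0]>95)&(hsv[...,0]<130)&(hsv[...,1]>110))).astype(np.uint8)
b=nb.copy(); b[:, :330]=0;b[:180]=0;b[250:]=0;b[:,420:]=0
c=max(cv2.findContours(b,0,2)[0],key=cv2.contourArea)
print('board',np.round([ray(p,*q,.012)[:2] for q in cv2.boxPoints(cv2.minAreaRect(c))],4).tolist())
dark=((hsv[...,2]<75)).astype(np.uint8)
for c in cv2.findContours(dark,0,2)[0]:
    x,y,w,h=cv2.boundingRect(c)
    if 150<y<260 and 160<x<420: print((x,y,w,h),np.round(ray(p,x+w/2-.5,y+h/2-.5,.028),4))
cv2.imwrite('pics/crop.png',cv2.resize(im[155:285,170:310],None,fx=4,fy=4,interpolation=2))
E
```

```text
board [[0.601, -0.2345], [0.608, -0.3751], [0.4722, -0.3749], [0.4658, -0.2368]]
(239, 219, 1, 2) [0.5261 0.0384 0.028 ]
(355, 206, 4, 3) [ 0.5556 -0.2592  0.028 ]
(396, 203, 1, 2) [ 0.5638 -0.3605  0.028 ]
(354, 201, 1, 4) [ 0.5671 -0.2533  0.028 ]
(384, 199, 6, 8) [ 0.5665 -0.3363  0.028 ]
(184, 178, 4, 5) [0.6273 0.1735 0.028 ]
(287, 164, 4, 6) [ 0.6609 -0.0886  0.028 ]
```

View pics/crop.png

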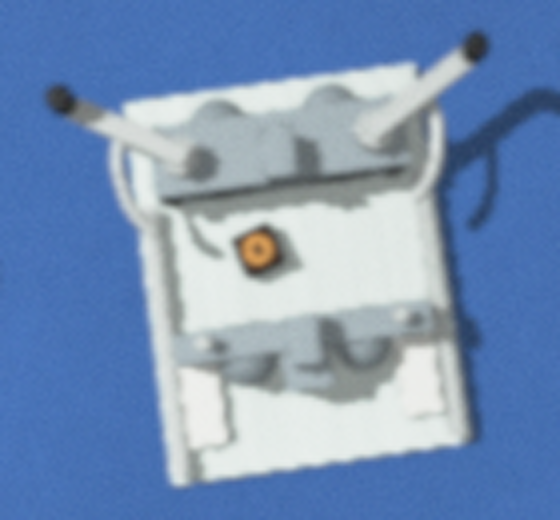

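```bash
python3 - <<'E'
from h import *
p=cam('top')
W=[];J=[(100,95),(100,-95),(-145,-95),(-145,95)]
for (a,b) in [(125,103),(415,65),(468,440),(172,485)]: W.append(ray(p,(a-1.5)/4+170,(b-1.5)/4+155,.008)[:2])
W=np.array(W);J=np.array(J)/1e3
print(W.round(4).tolist())
d=W-W.mean(0);e=J-J.mean(0); a=np.arctan2((e[:,0]*d[:,1]-e[:,1]*d[:,0]).sum(),(e*d).sum())
Rm=np.array([[np.cos(a),-np.sin(a)],[np.sin(a),np.cos(a)]]); t=W.mean(0)-Rm@J.mean(0)
print('jig',t,np.degrees(a)); 
f=lambda a,b,z:Rm.T@(ray(p,(a-1.5)/4+170,(b-1.5)/4+155,z)[:2]-t)
pr=ray(p,(258-1.5)/4+170,(249-1.5)/4+155,.028); print('praline',pr,f(258,249,.028))
for n,q in dict(kl=(62,98,.107),kr=(476,45,.107),pinl=(207,345,.069),pinr=(408,316,.069)).items(): print(n,f(*q).round(4))
E
```

```text
[[0.6295, 0.1369], [0.6535, -0.051], [0.4127, -0.081], [0.3868, 0.1053]]
jig [0.54293688 0.0304576 ] 7.3882155574760775
praline [0.53282559 0.05058704 0.028     ] [-0.00743887  0.02126254]
kl [0.0895 0.1217]
kr [ 0.0884 -0.1239]
pinl [-0.0636  0.058 ]
pinr [-0.063  -0.0636]
```

```bash
python3 -m jog '[[[0.57,-0.79,0,0,1],[0.57,-0.79,0,0,1],[0.57,-0.79,0,0,1],[0.57,-0.79,0,0,1],[0.57,-0.79,0,0,1],[0.57,-0.79,0,0,1],[0.57,-0.79,0,0,1],[0.57,-0.79,0,0,1]]]' 30; python3 -m jog '[[[0.57,-0.79,0,0,0.8],[0.57,-0.79,0,0,0.8],[0.57,-0.79,0,0,0.8],[0.57,-0.79,0,0,0.8],[0,0,0,0,0.8],[0,0,0,0,0.8]]]'
python3 - <<'E'
from h import *
o=sensors.get_obs(); print(o['ee_pos'],o['tcp_rot'],o['q'])
im=camera('wrist'); cv2.imwrite('pics/w1.png',im)
E
```

```text
time: 0.9
ee_pos: [0.3874, 0.2087, 0.2312]
tcp_rot: [180.0, 0.0, 163.2]
wrist_force: [0.5, 1.2, -0.2]
opening: 0.0856
grasp_force: 0.0
time: 1.5
ee_pos: [0.5008, 0.0517, 0.2306]
tcp_rot: [-180.0, -0.1, 163.1]
wrist_force: [0.1, 1.9, 0.2]
opening: 0.0685
grasp_force: 0.0
[0.50079108 0.05169293 0.23057894] [-1.79975514e+02 -9.09493349e-02  1.63080488e+02] [ 5.88616640e+00 -1.32717315e+00  3.52919564e+00  9.49496992e+01
  1.26805344e-02  2.28056484e+01]
```

View pics/w1.png

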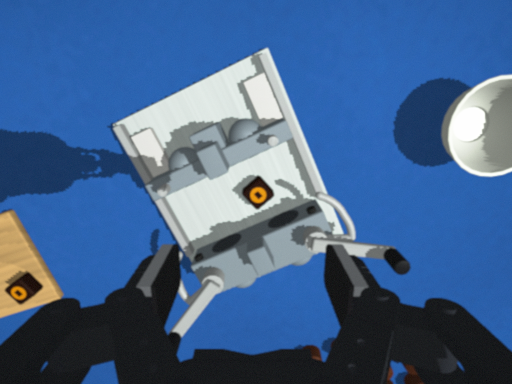

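```bash
python3 - <<'E'
from h import *
im=cv2.imread('pics/w1.png'); p=cam('wrist')
hsv=cv2.cvtColor(im,cv2.COLOR_BGR2HSV)
roi=im[160:225,225:295]; cv2.imwrite('pics/wc.png',cv2.resize(roi,None,fx=8,fy=8,interpolation=2))
b=im.astype(int); m=((b[...,2]>b[...,0]+8)).astype(np.uint8); q=np.zeros_like(m); q[165:220,235:285]=m[165:220,235:285]
c=max(cv2.findContours(q,0,2)[0],key=cv2.contourArea); P=np.array([ray(p,*u[0],.028)[:2] for u in c])*1e3
r=cv2.minAreaRect(P.astype(np.float32)); print('dark rect mm',r)
o=((hsv[...,0]<25)&(hsv[...,1]>120)&(hsv[...,2]>150)); o[:165]=0;o[220:]=0;o[:,:235]=0;o[:,285:]=0
v,u=np.nonzero(o); print('ring',ray(p,(u.min()+u.max())/2,(v.min()+v.max())/2,.028),len(u))
for n,x in dict(bl=(267,50,.008),br=(112,125,.008),pinl=(273,140,.069)).items(): print(n,ray(p,*x).round(4))
E
```

```text
dark rect mm ((530.2421264648438, 49.063846588134766), (27.223316192626953, 26.06215476989746), 26.570348739624023)
ring [0.53241957 0.04838675 0.028     ] 176
bl [0.3895 0.1018 0.008 ]
br [ 0.4132 -0.0855  0.008 ]
pinl [0.4729 0.0807 0.069 ]
```

View pics/wc.png

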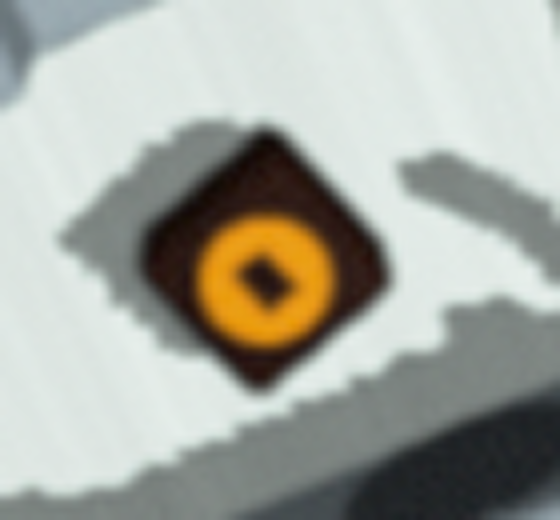

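```bash
python3 -m jog '[[[0.08,0,-0.25,1,0.6],[0.08,0,-0.25,1,0.6],[0.08,-0.05,-0.25,1,0.6],[0.08,0,-0.25,1,0.6],[0.08,0,-0.25,1,0.6],[0.08,0,-0.25,1,0.6],[0.07,0,-0.25,1,0.6],[0.07,0,-0.25,1,0.6]]]' 30; python3 -m jog '[[[0,0,-0.3,0.28,0.6],[0,0,-0.3,0,0.6],[0,0,-0.4,0,0.6],[0,0,-0.4,0,0.6],[0,0,0,0,0.6]]]' 30
python3 - <<'E'
from h import *
im=camera('wrist'); cv2.imwrite('pics/w2.png',im)
E
```

```text
time: 2.35
ee_pos: [0.5312, 0.0518, 0.1311]
tcp_rot: [180.0, 0.0, -156.4]
wrist_force: [-0.0, 0.4, 0.4]
opening: 0.0511
grasp_force: 0.0
time: 2.85
ee_pos: [0.5296, 0.0504, 0.0583]
tcp_rot: [179.9, -0.2, -155.4]
wrist_force: [-0.5, -0.2, -0.5]
opening: 0.0513
grasp_force: 0.0
```

View pics/w2.png

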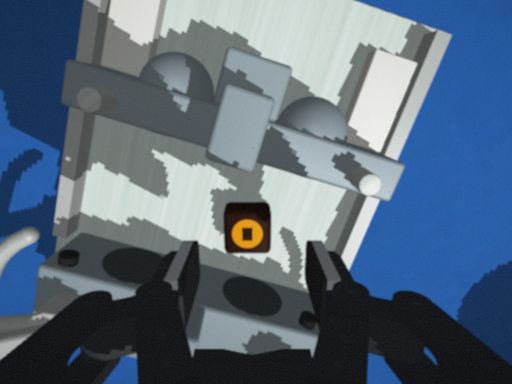

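```bash
python3 - <<'E'
from h import *
o=sensors.get_obs();print(o['ee_pos'],o['time']); p=cam('wrist',o)
print('ring',ray(p,247,233.5,.028)); 
# pins z.069, bed corner right-back(jig left)
for u in [(90,97),(369,184)]: print('pin',ray(p,*u,.069))
E
```

```text
[0.53046203 0.05042422 0.06004192] 2.9
ring [0.53466678 0.04788019 0.028     ]
pin [ 0.48995639 -0.04008036  0.069     ]
pin [0.47498226 0.07928471 0.069     ]
```

```bash
python3 -m jog '[[[0.07,-0.05,-0.3,0,0.6],[0,0,-0.3,0,0.6],[0,0,-0.3,0,0.6],[0,0,0,0,0.6],[0,0,0,0,0.2],[0,0,0,0,0.2],[0,0,0,0,0.2]]]' 25;  python3 -m jog '[[[0,0,0,0,0.2],[0,0,0,0,0.2]]]'
```

```text
time: 3.6
ee_pos: [0.5357, 0.0476, 0.017]
tcp_rot: [-180.0, 0.1, -155.4]
wrist_force: [-0.4, -0.4, -0.5]
opening: 0.0273
grasp_force: 26.4
time: 3.8
ee_pos: [0.5355, 0.0476, 0.0167]
tcp_rot: [-180.0, 0.0, -155.4]
wrist_force: [-0.9, -0.1, 2.1]
opening: 0.0271
grasp_force: 26.6
```

```bash
python3 -m jog '[[[0,0,0.5,0,0.2],[0,0,0.8,0,0.2],[0,0,0.8,0,0.2],[-0.07,-0.5,0.2,-0.6,0.2],[-0.1,-0.8,0,-0.6,0.2],[-0.1,-0.8,0,-0.6,0.2],[-0.1,-0.8,0,-0.6,0.2],[-0.1,-0.8,0,-0.6,0.2]]]';  python3 -m jog '[[[-0.1,-0.8,0,-0.6,0.2],[0,-0.8,0,-0.6,0.2],[0,-0.8,0,-0.6,0.2],[0,-0.6,0,0,0.2],[0,-0.36,-0.5,0,0.2],[0,0,0,0,0.2],[0,0,0,0,0.2]]]'
python3 - <<'E'
from h import *
o=sensors.get_obs();p=cam('wrist',o);im=camera('wrist'); cv2.imwrite('pics/w3.png',im)
print(o['ee_pos'])
b=im.astype(int); hsv=cv2.cvtColor(im,cv2.COLOR_BGR2HSV)
m=((hsv[...,0]<25)&(hsv[...,1]>170)&(hsv[...,2]>150)).astype(np.uint8)
for c in cv2.findContours(m,0,2)[0]:
    (u,v),r=cv2.minEnclosingCircle(c)
    if r>4: print(u,v,r,ray(p,u,v,.032))
E
```

```text
time: 4.6
ee_pos: [0.5114, -0.1389, 0.1315]
tcp_rot: [-180.0, 0.0, -170.5]
wrist_force: [0.6, 0.3, -0.3]
opening: 0.0275
grasp_force: 26.4
time: 5.3
ee_pos: [0.5062, -0.3052, 0.1059]
tcp_rot: [179.9, -0.1, -179.4]
wrist_force: [1.3, 0.8, 0.3]
opening: 0.0271
grasp_force: 26.4
[ 0.50624593 -0.30517894  0.10588781]
251.4986572265625 260.8048095703125 18.775320053100586 [ 0.55045793 -0.3061691   0.032     ]
```

View pics/w3.png

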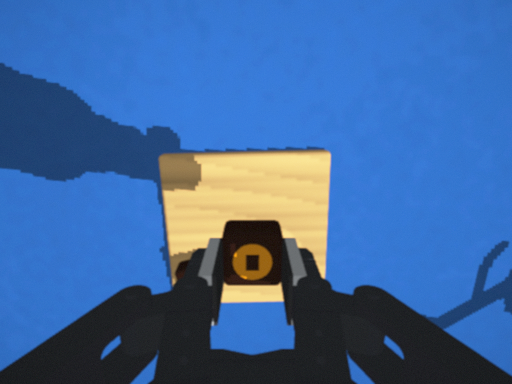

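```bash
python3 -m jog '[[[0,0,-0.6,0,0.2],[0,0,-0.6,0,0.2],[0,0,-0.33,0,0.2],[0,0,-0.14,0,0.2],[0,0,0,0,0.2],[0,0,0,0,0.2]]]'
```

```text
time: 5.95
ee_pos: [0.5076, -0.3054, 0.0244]
tcp_rot: [-179.9, 0.1, -179.3]
wrist_force: [0.5, -0.4, -0.7]
opening: 0.0273
grasp_force: 26.4
```

```bash
python3 -m jog '[[[0,0,-0.03,0,0.2],[0,0,0,0,0.2],[0,0,0,0,0.55],[0,0,0,0,0.55],[0,0,0,0,0.55],[0,0,0,0,0.55],[0,0,0.2,0,0.55],[0,0,0.6,0,0.55]]]'; python3 -m jog '[[[0,0,0.8,0,0.55],[0,0,0.8,0,0],[0,0,0,0,0]]]'
python3 - <<'E'
from h import *
o=sensors.get_obs();p=cam('wrist',o);im=camera('wrist'); cv2.imwrite('pics/w4.png',im)
print(o['ee_pos'])
E
```

```text
time: 6.75
ee_pos: [0.5053, -0.3045, 0.0594]
tcp_rot: [179.9, -0.2, -179.4]
wrist_force: [0.5, -0.7, 0.4]
opening: 0.0468
grasp_force: 0.0
time: 7.05
ee_pos: [0.5088, -0.3066, 0.1484]
tcp_rot: [-179.7, 0.5, -179.4]
wrist_force: [0.4, -0.5, -0.3]
opening: 0.0185
grasp_force: 0.0
[ 0.50875826 -0.30663296  0.14842758]
```

View pics/w4.png

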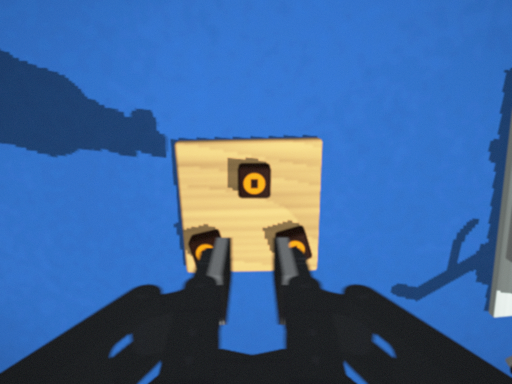

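```bash
python3 -m jog '[[[-0.25,0.79,0,0.165,0],[-0.25,0.79,0,0.165,0],[-0.25,0.79,0,0.165,0],[-0.25,0.79,0,0.165,0],[-0.25,0.79,0,0.165,0],[-0.25,0.79,0,0.165,0],[-0.25,0.79,0,0.165,0],[-0.25,0.79,0,0.165,0]]]'; python3 -m jog '[[[0,0,0,0,0],[0,0,0,0,0],[0,0,0,0,0]]]'
python3 - <<'E'
from h import *
o=sensors.get_obs();p=cam('top',o);im=camera('top'); cv2.imwrite('pics/t5.png',im[155:300,170:310])
print(o['ee_pos'],o['tcp_rot'],o['opening'])
E
```

```text
time: 7.9
ee_pos: [0.4055, 0.0119, 0.1406]
tcp_rot: [180.0, -0.0, -172.8]
wrist_force: [0.6, -0.2, -0.3]
opening: 0.0003
grasp_force: 0.0
time: 8.2
ee_pos: [0.4068, 0.0101, 0.1409]
tcp_rot: [-180.0, -0.0, -172.8]
wrist_force: [0.8, -0.3, 0.0]
opening: 0.0002
grasp_force: 0.0
[0.40678229 0.01011402 0.14091609] [-1.79991501e+02 -2.85068485e-02 -1.72800429e+02] 0.00018781922363667175
```

```bash
python3 -m jog '[[[0,0,-0.6,0,0],[0,0,-0.6,0,0],[0,0,-0.6,0,0],[0,0,-0.4,0,0],[0,0,-0.18,0,0],[0,0,0,0,0]]]'; python3 -m jog '[[[0.2,0.025,0,0,0],[0.2,0.025,0,0,0],[0.2,0.025,0,0,0],[0,0,0,0,0]]]'
```

```text
time: 8.85
ee_pos: [0.4062, 0.0098, 0.0213]
tcp_rot: [180.0, -0.1, -172.9]
wrist_force: [-0.7, 0.0, 0.3]
opening: -0.0001
grasp_force: 0.0
time: 9.25
ee_pos: [0.4385, 0.0146, 0.0228]
tcp_rot: [-180.0, 0.1, -172.8]
wrist_force: [-0.0, -0.7, -0.3]
opening: -0.0
grasp_force: 0.0
```

```bash
python3 -m jog '[[[0.15,0.019,0,0,0],[0.15,0.019,0,0,0],[0.15,0.019,0,0,0],[0.15,0.019,0,0,0],[0.15,0.019,0,0,0],[0.15,0.019,0,0,0],[0.15,0.019,0,0,0],[0.15,0.019,0,0,0]]]'; python3 -m jog '[[[0.1,0.0125,0,0,0],[0.1,0.0125,0,0,0],[0,0,0,0,0]]]'
```

```text
time: 10.05
ee_pos: [0.4973, 0.022, 0.0222]
tcp_rot: [-180.0, -0.0, -172.8]
wrist_force: [-1.9, 0.1, 0.5]
opening: 0.0001
grasp_force: 1.0
time: 10.35
ee_pos: [0.5075, 0.0233, 0.0223]
tcp_rot: [-180.0, 0.0, -172.8]
wrist_force: [-0.5, 0.8, -0.0]
opening: -0.0
grasp_force: 0.0
```

```bash
python3 -m jog '[[[0.06,0.0075,0,0,0],[0.06,0.0075,0,0,0],[0,0,0,0,0]]]'; python3 -m jog '[[[0.05,0.006,0,0,0],[0.05,0.006,0,0,0],[0,0,0,0,0]]]'
python3 - <<'E'
from h import *
o=sensors.get_obs();p=cam('top',o);im=camera('top'); cv2.imwrite('pics/t6.png',cv2.resize(im[145:285,170:310],None,fx=4,fy=4,interpolation=2))
print(o['ee_pos'],o['wrist_force'])
E
```

```text
time: 10.65
ee_pos: [0.5127, 0.0239, 0.0222]
tcp_rot: [-180.0, -0.0, -172.8]
wrist_force: [-1.9, -0.2, 0.7]
opening: 0.0003
grasp_force: 1.2
time: 10.95
ee_pos: [0.5167, 0.0245, 0.0221]
tcp_rot: [180.0, -0.1, -172.8]
wrist_force: [-8.5, -0.3, 3.8]
opening: 0.0003
grasp_force: 3.8
[0.51669075 0.0245174  0.0221116 ] [-8.4754321  -0.34680211  3.84005032]
```

View pics/t6.png

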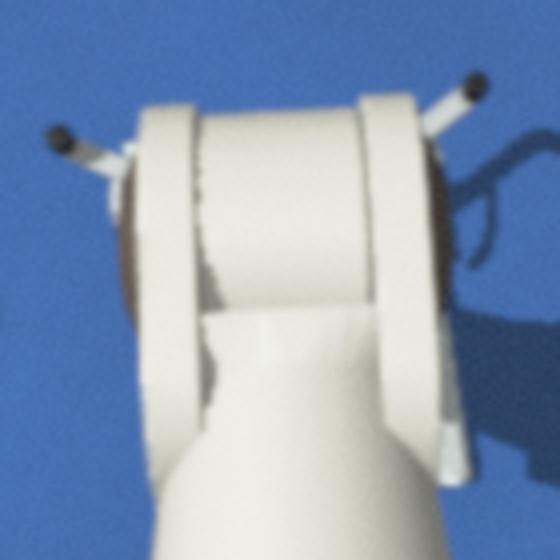

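```bash
python3 -m jog '[[[0.04,0.005,0,0,0],[0,0,0,0,0]]]'; python3 -m jog '[[[0.04,0.005,0,0,0],[0,0,0,0,0]]]'
```

```text
time: 11.2
ee_pos: [0.517, 0.0246, 0.0218]
tcp_rot: [180.0, -0.3, -172.8]
wrist_force: [-15.3, -1.7, 6.9]
opening: 0.0001
grasp_force: 8.0
time: 11.4
ee_pos: [0.517, 0.0246, 0.0213]
tcp_rot: [180.0, -0.6, -172.8]
wrist_force: [-26.2, -2.6, 12.1]
opening: -0.0001
grasp_force: 12.9
```

```bash
python3 -m jog '[[[-0.2,-0.025,0,0,0],[-0.5,-0.06,0,0,0],[-0.1,0,0.5,0,0.2],[-0.3,0,0.9,0,0.47],[-0.3,0,0.9,0,0.47],[-0.3,0,0.9,0,0.47],[0,0,0.8,0,0.47],[0,0,0,0,0.47]]]'
python3 - <<'E'
from h import *
o=sensors.get_obs();p=cam('wrist',o);im=camera('wrist'); cv2.imwrite('pics/w7.png',im)
print(o['ee_pos'],o['tcp_rot'],o['q'])
E
```

```text
time: 12.2
ee_pos: [0.4385, 0.0209, 0.2283]
tcp_rot: [-180.0, 0.6, -172.8]
wrist_force: [0.3, -0.2, -0.2]
opening: 0.0402
grasp_force: 0.0
[0.43849761 0.02092863 0.22828365] [-179.96062916    0.5606144  -172.77288181] [ 2.72948289e+00 -1.07423820e+01 -5.33546007e+00  9.48449466e+01
  4.71192646e-03 -4.49741958e+00]
```

View pics/w7.png

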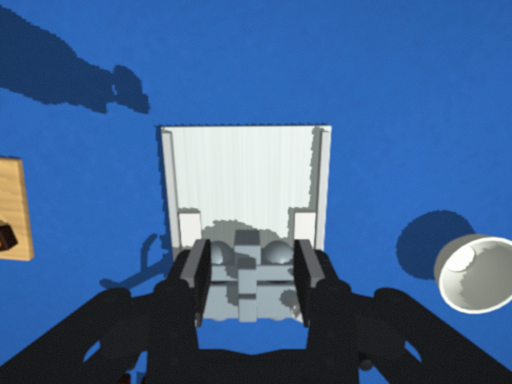

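```bash
python3 - <<'E'
from h import *
O=np.array([.5433,.0277]);a=np.radians(7.2);Rm=np.array([[np.cos(a),-np.sin(a)],[np.sin(a),np.cos(a)]])
K=lambda th,s=1:O+Rm@[.052+.075*np.cos(np.radians(th)),s*(.060+.075*np.sin(np.radians(th)))]
D={}
for n in ['top','scene']:
    im=camera(n);p=cam(n);v=im.max(2)
    for s in [1,-1]:
        u0,v0=proj(p,np.r_[K(59.5,s),.093]); x,y=int(u0),int(v0)
        m=(v[y-14:y+15,x-14:x+15]<70).astype(np.uint8)
        k,l,st,ce=cv2.connectedComponentsWithStats(m); j=1+np.argmax(st[1:,4]) if k>1 else 0
        uv=ce[j]+[x-14,y-14]; print(n,s,np.round([u0,v0],1),uv.round(1),st[j]); D[n,s]=(p,uv)
for s in [1,-1]:
    A=[];
    P=[np.diag([1,1,1])]
    Ms=[]
    for n in ['top','scene']:
        p,uv=D[n,s];Km=np.array([[p['fx'],0,p['cx']],[0,p['fx'],p['cy']],[0,0,1]]);Ms.append(Km@np.linalg.inv(p['T'])[:3])
    X=cv2.triangulatePoints(Ms[0],Ms[1],D['top',s][1].reshape(2,1),D['scene',s][1].reshape(2,1));X=X[:3,0]/X[3]
    j=Rm.T@(X[:2]-O); print(s,X.round(4),j.round(4),'ang',np.degrees(np.arctan2(s*j[1]-.06,j[0]-.052)))
for s in [1,-1]:
    for th in [59.5,69.5,79.5,89.5,99.5,109.5,119.5,129.5,139.5,149.5]: print(s,th,K(th,s).round(4))
E
```

```text
top 1 [186.  179.7] [185.5 180.2] [12 13  5  5 17]
top -1 [289.5 166.3] [288.5 166.4] [12 12  4  6 17]
scene 1 [318.9 148. ] [318. 149.] [14 16  1  1  1]
scene -1 [265.8 236.3] [267.2 238.7] [15 15  4  5  9]
1 [0.6159 0.1639 0.0876] [0.0891 0.1261] ang 60.67905455646953
-1 [ 0.6504 -0.083   0.0825] [ 0.0923 -0.1233] ang 57.49007336883886
1 59.5 [0.617  0.1626]
1 69.5 [0.6046 0.1667]
1 79.5 [0.5917 0.1686]
1 89.5 [0.5786 0.1682]
1 99.5 [0.5658 0.1656]
1 109.5 [0.5537 0.1607]
1 119.5 [0.5425 0.1539]
1 129.5 [0.5328 0.1452]
1 139.5 [0.5247 0.1349]
1 149.5 [0.5185 0.1234]
-1 59.5 [ 0.6483 -0.0847]
-1 69.5 [ 0.6373 -0.0917]
-1 79.5 [ 0.6252 -0.0968]
-1 89.5 [ 0.6125 -0.0996]
-1 99.5 [ 0.5994 -0.1002]
-1 109.5 [ 0.5864 -0.0986]
-1 119.5 [ 0.574  -0.0947]
-1 129.5 [ 0.5623 -0.0887]
-1 139.5 [ 0.5519 -0.0808]
-1 149.5 [ 0.5431 -0.0712]
```

```bash
python3 -m jog '[[[0.3,0.24,-0.15,1,0.47],[0.3,0.24,-0.15,1,0.47],[0.3,0.24,-0.15,1,0.47],[0.3,0.24,-0.15,1,0.47],[0.3,0.24,-0.15,1,0.47],[0.3,0.24,-0.15,1,0.47],[0.3,0.24,-0.15,1,0.47],[0.3,0.24,-0.15,1,0.47]]]'; python3 -m jog '[[[0.29,0.23,-0.15,1,0.47],[0.29,0.23,-0.15,1,0.47],[0.29,0.23,-0.15,1,0.47],[0.29,0.23,-0.15,0.9,0.47],[0,0,0,0,0.47],[0,0,0,0,0.47]]]'
python3 - <<'E'
from h import *
o=sensors.get_obs();p=cam('wrist',o);im=camera('wrist'); cv2.imwrite('pics/w8.png',im)
print(o['ee_pos'],o['tcp_rot'],proj(p,[.6165,.163,.107]))
E
```

```text
time: 13.15
ee_pos: [0.5568, 0.1172, 0.16]
tcp_rot: [179.9, -0.1, -132.6]
wrist_force: [-0.2, -0.0, 0.0]
opening: 0.0404
grasp_force: 0.0
time: 13.75
ee_pos: [0.614, 0.1626, 0.1305]
tcp_rot: [179.9, -0.1, -113.3]
wrist_force: [0.1, -0.8, 0.0]
opening: 0.0402
grasp_force: 0.0
[0.61396234 0.1626145  0.13046653] [ 1.79863274e+02 -1.10730324e-01 -1.13347673e+02] (np.float64(249.5736727807034), np.float64(238.5528465402953))
```

View pics/w8.png

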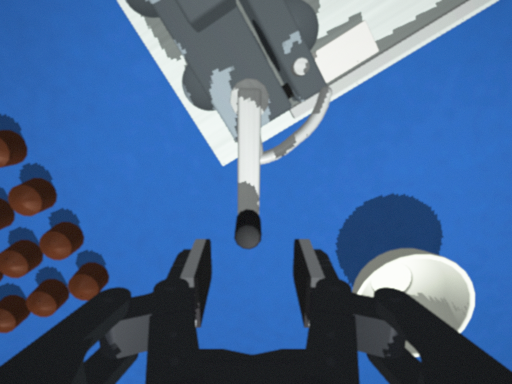

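```bash
python3 -m jog '[[[0.04,0,-0.3,0,0.47],[0,0,-0.3,0,0.47],[0,0,-0.28,0,0.47],[0,0,0,0,0.25],[0,0,0,0,0.25],[0,0,0,0,0.25]]]' 20
```

```text
time: 14.4
ee_pos: [0.617, 0.1628, 0.0889]
tcp_rot: [-180.0, 0.0, -113.3]
wrist_force: [-0.6, -0.1, -0.7]
opening: 0.0209
grasp_force: 0.0
```

```bash
python3 -m jog '[[[-0.124,0.041,0,1,0.25],[-0.124,0.041,0,1,0.25],[-0.129,0.019,0,1,0.25],[-0.129,0.019,0,1,0.25],[-0.131,-0.004,0,1,0.25],[-0.131,-0.004,0,1,0.25]]]'; python3 -m jog '[[[-0.128,-0.026,0,1,0.25],[-0.128,-0.026,0,1,0.25],[-0.121,-0.049,0,1,0.25],[-0.121,-0.049,0,1,0.25],[0,0,0,0,0.25]]]'
```

```text
time: 15.0
ee_pos: [0.5787, 0.1686, 0.0893]
tcp_rot: [-179.9, 0.0, -83.1]
wrist_force: [1.3, -0.8, -1.1]
opening: 0.0214
grasp_force: 0.5
time: 15.5
ee_pos: [0.5535, 0.1609, 0.0893]
tcp_rot: [-179.9, -0.0, -63.2]
wrist_force: [-0.0, -0.3, 0.9]
opening: 0.0214
grasp_force: 0.0
```

```bash
python3 -m jog '[[[-0.112,-0.068,0,1,0.25],[-0.112,-0.068,0,1,0.25],[-0.097,-0.087,0,1,0.25],[-0.097,-0.087,0,1,0.25],[0,0,0,0,0.25]]]'; python3 -m jog '[[[-0.081,-0.103,0,1,0.25],[-0.081,-0.103,0,1,0.25],[-0.062,-0.115,0,1,0.25],[-0.062,-0.115,0,1,0.25],[0,0,0,0,0.25]]]'
```

```text
time: 16.0
ee_pos: [0.5327, 0.1453, 0.089]
tcp_rot: [-180.0, -0.0, -43.4]
wrist_force: [0.3, -0.6, -0.1]
opening: 0.0214
grasp_force: 0.0
time: 16.5
ee_pos: [0.5185, 0.1234, 0.0887]
tcp_rot: [-180.0, -0.0, -23.4]
wrist_force: [-0.2, 0.0, 0.4]
opening: 0.0213
grasp_force: 0.0
```

```bash
python3 -m jog '[[[-0.02,-0.05,0,0,0.25],[-0.02,-0.04,0,0,0.25],[0,0,0,0,0.25]]]';python3 - <<'E'
from h import *
o=sensors.get_obs();p=cam('wrist',o);im=camera('wrist'); cv2.imwrite('pics/w9.png',im)
E
```

```text
time: 16.8
ee_pos: [0.5167, 0.1196, 0.0884]
tcp_rot: [-179.9, -0.0, -23.4]
wrist_force: [2.5, 4.6, -0.2]
opening: 0.0215
grasp_force: 2.2
```

View pics/w9.png

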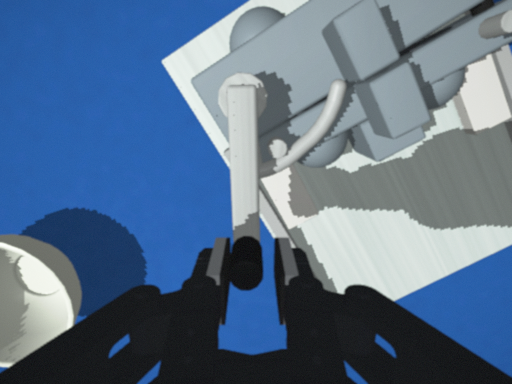

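```bash
python3 -m jog '[[[0.03,0.07,0,0,0.3],[0.02,0.04,0,0,0.35],[0,0,0.3,0,0.35],[0,0,0.65,0,0.47],[0,0,0,0,0.47]]]'; python3 -m jog '[[[0.32,-0.52,0,-0.72,0.47],[0.32,-0.52,0,-0.72,0.47],[0.32,-0.52,0,-0.72,0.47],[0.32,-0.52,0,-0.72,0.47],[0.32,-0.52,0,-0.72,0.47],[0.32,-0.52,0,-0.72,0.47],[0.32,-0.52,0,-0.72,0.47],[0.32,-0.52,0,-0.72,0.47]]]'; python3 -m jog '[[[0,0,0,0,0.47],[0,0,0,0,0.47],[0,0,0,0,0.47]]]'
python3 - <<'E'
from h import *
o=sensors.get_obs();p=cam('wrist',o);im=camera('wrist'); print(o['ee_pos'],o['tcp_rot'],o['q'])
u,v=proj(p,[.6495,-.084,.107]);x,y=int(u),int(v);print(u,v)
g=im.max(2); print(g[y-30:y+31:5,max(0,x-50):x+51:5])
E
```

```text
time: 17.35
ee_pos: [0.5204, 0.1249, 0.1409]
tcp_rot: [-179.8, -0.3, -23.3]
wrist_force: [0.4, 0.7, 0.5]
opening: 0.04
grasp_force: 0.0
time: 18.15
ee_pos: [0.6473, -0.0847, 0.1363]
tcp_rot: [180.0, -0.0, -52.2]
wrist_force: [0.6, 0.5, -0.3]
opening: 0.04
grasp_force: 0.0
time: 18.45
ee_pos: [0.6464, -0.0829, 0.136]
tcp_rot: [180.0, 0.0, -52.0]
wrist_force: [0.8, 0.6, 0.4]
opening: 0.0404
grasp_force: 0.0
[ 0.64644918 -0.08287066  0.13603762] [ 1.79996807e+02  1.26079455e-02 -5.20287241e+01] [-7.30799847e+00  1.82857139e+01  1.50160321e+01  8.67415234e+01
  6.60285813e-03 -1.35279275e+02]
248.77689927578356 228.3556442950265
[[223 226 224 224 227 226 227 226 224 224 226 225 226 226 225 226 224 225
  212 130 129]
 [224 226 223 223 226 225 177 139 226 130  33  29 113 227 225 223 224 222
  183 130 131]
 [227 226 224 224 226 239 215 132 131  27  25  28  26 214 227 225 225 226
  166 129 131]
 [225 225 223 226 217 253 252 252 173  32  24  27  26 175 181 129 197 225
  128 131 132]
 [225 225 225 227 255 253 253 253 228  31  33  35  32  74 133 130 131 131
  132 129 131]
 [227 225 226 221 253 254 254 253 176  35  36  40  44  61 131 133 131 131
  132 132 128]
 [228 226 224 253 253 253 253 253 213  78  65  60  54  60 139 133 132 132
  133 132 132]
 [226 227 243 253 252 253 253 253 255  72  61  57  51 147 157 153 135 132
  133 132 132]
 [208 206 249 253 254 253 253 253 144 246 132 121 234 162 164 161 157 150
  134 131 116]
 [124 120  33 254 253 254 253 225 119 247 246 245 238 169 165 163 161 163
  158 124  36]
 [124  74  31 254 254 166 170 127 116 247 245 245 237 142 134 154 165 162
  121 113  32]
 [124  33  31 254 162 165 118 128 111 247 246 245 237 142 179 207 148 137
  123  92  33]
 [120  34  32 178 165 155 116 127 211 246 245 245 237 112 117 247 235 194
  132 102  39]]
```

```bash
python3 -m jog '[[[0.04,-0.02,-0.3,0,0.47],[0,0,-0.3,0,0.47],[0,0,-0.34,0,0.47],[0,0,0,0,0.25],[0,0,0,0,0.25],[0,0,0,0,0.25]]]' 20; python3 -m jog '[[[-0.11,-0.07,0,-1,0.25],[-0.11,-0.07,0,-1,0.25],[-0.121,-0.051,0,-1,0.25],[-0.121,-0.051,0,-1,0.25],[-0.127,-0.028,0,-1,0.25],[-0.127,-0.028,0,-1,0.25]]]'
```

```text
time: 19.1
ee_pos: [0.6489, -0.0843, 0.0894]
tcp_rot: [-180.0, -0.0, -52.1]
wrist_force: [0.4, -0.1, -0.2]
opening: 0.0211
grasp_force: 0.0
time: 19.7
ee_pos: [0.6134, -0.0994, 0.0899]
tcp_rot: [-179.9, -0.0, -82.3]
wrist_force: [0.1, 0.9, -0.4]
opening: 0.0218
grasp_force: 0.5
```

```bash
python3 -m jog '[[[-0.131,-0.006,0,-1,0.25],[-0.131,-0.006,0,-1,0.25],[-0.13,0.016,0,-1,0.25],[-0.13,0.016,0,-1,0.25],[0,0,0,0,0.25]]]'
```

```text
time: 20.2
ee_pos: [0.5869, -0.0983, 0.0899]
tcp_rot: [-179.9, 0.0, -102.2]
wrist_force: [0.5, 0.3, -0.1]
opening: 0.0211
grasp_force: 0.0
```

```bash
python3 -m jog '[[[-0.124,0.039,0,-1,0.25],[-0.124,0.039,0,-1,0.25],[-0.117,0.06,0,-1,0.25],[-0.117,0.06,0,-1,0.25],[0,0,0,0,0.25]]]'; python3 -m jog '[[[-0.104,0.079,0,-1,0.25],[-0.104,0.079,0,-1,0.25],[-0.088,0.096,0,-1,0.25],[-0.088,0.096,0,-1,0.25],[0,0,0,0,0.25]]]';  python3 -m jog '[[[-0.03,0.04,0,0,0.25],[-0.03,0.04,0,0,0.25],[0,0,0,0,0.25]]]'
```

```text
time: 20.7
ee_pos: [0.5629, -0.0883, 0.0895]
tcp_rot: [-179.9, 0.0, -122.0]
wrist_force: [0.8, 0.1, -0.3]
opening: 0.0214
grasp_force: 0.0
time: 21.2
ee_pos: [0.5438, -0.0707, 0.0892]
tcp_rot: [-180.0, 0.0, -141.9]
wrist_force: [0.4, -0.6, -0.2]
opening: 0.021
grasp_force: 0.0
time: 21.5
ee_pos: [0.5412, -0.0675, 0.089]
tcp_rot: [-179.9, 0.0, -142.0]
wrist_force: [3.5, -4.1, 0.4]
opening: 0.0216
grasp_force: 2.6
```

```bash
python3 -m jog '[[[0.05,-0.06,0,0,0.3],[0.02,-0.02,0,0,0.38],[0,0,0.3,0,0.38],[0,0,0.7,0,0.38],[0,0,0.8,0,0.38],[0,-0.4,0.4,0,0.38],[-0.5,-0.6,0,0,0.38],[-0.5,-0.6,0,0,0.38]]]'; python3 -m jog '[[[-0.6,-0.6,0,0,0.38],[-0.6,-0.6,0,0,0.38],[-0.6,-0.6,0,0,0.38],[-0.6,-0.6,0,0,0.38],[-0.6,-0.6,0,0,0.38],[-0.3,-0.3,0,0,0.38],[0,0,0,0,0.38],[0,0,0,0,0.38]]]'
python3 - <<'E'
from h import *
O=np.array([.5433,.0277]);a=np.radians(7.2);Rm=np.array([[np.cos(a),-np.sin(a)],[np.sin(a),np.cos(a)]])
K=lambda th,s=1:O+Rm@[.052+.075*np.cos(np.radians(th)),s*(.060+.075*np.sin(np.radians(th)))]
for n in ['top','scene']:
    im=camera(n);p=cam(n);cv2.imwrite(f'pics/{n}_end.png',im)
    for s in [1,-1]:
        u0,v0=proj(p,np.r_[K(150,s),.107]); x,y=int(u0),int(v0)
        m=(im.max(2)[y-12:y+13,x-12:x+13]<75).astype(np.uint8)
        k,l,st,ce=cv2.connectedComponentsWithStats(m)
        if k>1:
            j=1+np.argmax(st[1:,4]);uv=ce[j]+[x-12,y-12];w=Rm.T@(ray(p,*uv,.098)[:2]-O)
            print(n,s,uv.round(1),st[j],w.round(4),'ang',np.degrees(np.arctan2(s*w[1]-.06,w[0]-.052)))
# orange rings on board
im=cv2.imread('pics/top_end.png');p=cam('top');h=cv2.cvtColor(im,cv2.COLOR_BGR2HSV)
for t in ['top0','top_end']:
    im=cv2.imread(f'pics/{t}.png');h=cv2.cvtColor(im,cv2.COLOR_BGR2HSV)
    m=((h[...,0]<22)&(h[...,1]>150)&(h[...,2]>120)).astype(np.uint8);m[:150]=0;m[270:]=0
    k,l,st,ce=cv2.connectedComponentsWithStats(m)
    print(t,[(ray(p,*ce[j],.032)[:2].round(4).tolist(),int(st[j,4])) for j in range(1,k) if st[j,4]>8])
    b=im[185:245,110:160].max(2)>180; v,u=np.nonzero(b); print('bowl px',u.mean()+110,v.mean()+185)
E
```

```text
time: 22.3
ee_pos: [0.494, -0.1514, 0.2006]
tcp_rot: [-179.9, 0.1, -142.0]
wrist_force: [-0.0, -0.4, 0.1]
opening: 0.0327
grasp_force: 0.0
time: 23.1
ee_pos: [0.329, -0.3161, 0.1997]
tcp_rot: [-180.0, 0.0, -142.1]
wrist_force: [0.0, 0.1, 0.2]
opening: 0.0327
grasp_force: 0.0
top 1 [201.6 221.6] [11 12  4  4 13] [-0.0142  0.099 ] ang 149.4851502687173
top -1 [283.2 209.9] [ 8 10  5  7 19] [-0.0124 -0.094 ] ang 152.17331432659807
scene 1 [272. 141.] [10 15  5  7 31] [-0.01    0.0887] ang 155.20792418955827
scene -1 [228.7 205.8] [11 14  6  8 33] [-0.0069 -0.103 ] ang 143.88512431213496
top0 [([0.5704, -0.3446], 37), ([0.5655, -0.2665], 37)]
bowl px 133.10451045104512 212.986798679868
top_end [([0.57, -0.3458], 35), ([0.5654, -0.2668], 35), ([0.5047, -0.3027], 29)]
bowl px 133.10552214324767 212.71022416621105
```

```bash
python3 - <<'E'
from h import *
O=np.array([.5433,.0277]);a=np.radians(7.2);Rm=np.array([[np.cos(a),-np.sin(a)],[np.sin(a),np.cos(a)]])
# pins: bright blob (z .069) near jig (22, +-60); plate-edge profile at z .053
for n in ['top','scene']:
    im=cv2.imread(f'pics/{n}_end.png');p=cam(n);g=cv2.cvtColor(im,cv2.COLOR_BGR2GRAY).astype(np.float32)
    for y in [.072,.066,-.066,-.072]:
        r=[]
        for x in np.arange(-.05,.045,.005):
            u,v=proj(p,np.r_[O+Rm@[x,y],.053]); r.append(int(cv2.getRectSubPix(g,(1,1),(u,v))[0,0]))
        print(n,y,r)
E
```

```text
top 0.072 [221, 178, 227, 230, 225, 232, 237, 237, 236, 237, 230, 153, 104, 119, 115, 134, 169, 200, 215]
top 0.066 [227, 185, 219, 176, 155, 174, 197, 213, 231, 235, 200, 124, 126, 159, 155, 142, 110, 128, 163]
top -0.066 [229, 196, 216, 235, 235, 234, 235, 235, 235, 226, 157, 132, 112, 182, 181, 183, 204, 213, 215]
top -0.072 [227, 183, 224, 234, 231, 232, 233, 230, 231, 217, 148, 129, 110, 174, 209, 215, 217, 212, 199]
scene 0.072 [120, 120, 127, 126, 121, 120, 124, 124, 125, 125, 121, 131, 148, 175, 139, 132, 128, 123, 133]
scene 0.066 [188, 186, 191, 192, 190, 187, 189, 190, 191, 191, 189, 174, 201, 171, 163, 108, 134, 121, 130]
scene -0.066 [213, 212, 178, 81, 95, 212, 212, 212, 201, 192, 190, 198, 196, 194, 183, 150, 122, 119, 111]
scene -0.072 [213, 213, 93, 76, 76, 72, 202, 210, 200, 198, 195, 195, 184, 140, 117, 114, 104, 109, 110]
```

```bash
python3 -c "
from workcell import ticket
print(ticket.job_done())"
```

```text
the job is handed in; nothing more can be done
None
```

I handed the job in at about 23 s, and no result came back: the praline is upright on the board, the half was pushed to its stop, both levers are at about 150° (full stop), and the other pralines and bowl haven't moved, but the 2 mm seam limit is only supported by the push and lever stops and a coarse top-camera check (about 2.6 mm per pixel), and I viewed 12 pictures, two over the limit of 10.

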